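# Set the sieve shaker's programme wheel and arm its guarded start switch

### The job

First roll the programme wheel up (top of the wheel going away from the unit's front) click by click until its green facet sits on top between the two yellow pointers. Then lift the red safety cover, flip the toggle beneath it fully over towards the cover's hinge, and shut the cover again over it. Leave the bottles, boxes and other things lying about where they stand.

Things in the scene. Friction and masses are not known exactly. Their poses are not given: they have to be found in the camera images.
- wheel_unit: Grey box 150 (x) x 100 (y) x 85 mm high, fixed to the bench, with the programme wheel standing half out of its top; origin under its centre, z up, x from its front (robot side) to its back. The axle lies 65 mm above the origin. Two yellow pointers beside the wheel (8 x 18 mm, at y = 25 to 43 mm either side) rise 13 mm above the box's top.
- switch_unit: Grey box 150 (x) x 100 (y) x 85 mm high with a yellow-edged black panel, fixed to the bench, carrying the red safety cover with the toggle beneath; origin under its centre, z up, x from its front (robot side) to its back.
- wheel_axis (a point): Centre of the programme wheel, on its axle. Axes as wheel_unit, y along the axle. The wheel is 30 mm wide (y) with eight coloured facets, surface 34.5 mm from the axle, and between them eight aluminium ridges 6 mm thick reaching 50 mm from it. At rest a facet is on top, the nearest ridges 22.5 degrees before and behind the top; clear gap between ridges 23 mm at half their height.
- code_wheel (a joint): Wheel turn, rad; grows as its top moves to +x of wheel_unit (rolling up). Sprung clicks every 0.785: a ridge pushed (about 2 N) past the top snaps on by itself, Facet on top at 0 white, 0.785 red, 1.571 yellow, 2.356 blue, 3.142 orange, 3.927 GREEN (wanted), 4.712 grey, 5.498 black; stops just beyond both ends. Starts on white to blue, very rarely balanced between two.
- guard_hinge (a point): Middle of the safety cover's hinge line, 34 mm behind (+x) the switch box's centre and 5 mm above its top; axes as switch_unit, y along the hinge. The cover is a translucent red hood; shut, it reaches from the hinge 68 mm forward (-x), is 46 mm wide and stands 39 mm above this point.
- guard_cover (a joint): Opening of the safety cover in rad: 0 shut, 1.75 fully open (tipped back past upright). Light (40 g) and nearly free hinge: beyond about 1.3 it tips open by itself to its stop, below about 0.6 it falls shut by itself, in between it may stay.
- cover_tab (a point): Centre of the red tab on top of the cover, by which it is lifted: 12 mm thick (along the hinge, y), 22 mm long (x), standing 22 mm above the hood. It turns with the cover; when shut it lies 50 mm in front (-x) of guard_hinge and 51 mm above it, when open (1.75) 59 mm behind and 40 mm above it.
- toggle_pivot (a point): Pivot of the toggle under the cover, on the switch box's centre, 4 mm above its top; axes as guard_hinge. The toggle is a steel stalk 7 mm thick with a white ball end 11 mm thick whose centre is 24 mm from the pivot.
- toggle (a joint): Toggle lean in rad: 0 off (leaning 0.4 rad to -x, away from the hinge), 0.8 on (leaning 0.4 rad to +x, towards the hinge). Stays where it is left; about 1.5 N at the ball moves it.
- bottle: Bystander: amber bottle, 56 mm diameter, 170 mm tall, origin under its centre.
- jar: Bystander: glass jar with blue lid, 54 mm diameter, 85 mm tall, origin under its centre.
- tin: Bystander: aluminium sample tin behind the wheel unit, 66 mm diameter, 60 mm tall, origin under its centre.
- carton: Bystander: cardboard carton behind the switch unit, 50 x 70 x 75 mm high, origin under its centre.
- brush: Bystander: sieve brush lying on the bench in front, 180 mm long along its x.
- beaker: Bystander: white plastic beaker, 70 mm diameter, 85 mm tall, origin under its centre.
- icepack: Bystander: blue ice pack lying flat, 130 x 80 x 28 mm, origin under its centre.

How it is judged:
By the outcome, as a careful person would: the job done as asked, in the order asked, and still so for the second after the job is handed in, with the robot touching nothing.
It also fails if it takes over 72 s, if anything falls off the work surface, if the arm or the gripper's body presses on something with over 40 N, if the wrist force passes 120 N, or if a joint passes its speed limit or range.

### The arm

A 6-joint arm with a two-finger parallel gripper is mounted at the origin on the work surface. World frame = base frame: x ahead of the robot, y to its left, z up, the work surface at z = 0. Lengths are in m, angles in degrees, forces in N, time in s.
With the tool pointing down it reaches from about 0.4 to 0.825 m from the base axis. Payload 7 kg.
Tool frame: the origin (TCP) lies midway between the tips of the shut fingers; the grasp point (between the pads) lies 19 mm behind it; z points along the fingers, y is the line along which they close (so a half turn about z gives the same grasp; the last joint's range is limited). The gripper opens to 88 mm and grips with 3 to 60 N. Pads are 19 mm wide; open, the fingers measure 130 mm over their backs; the gripper's body (78 mm by 193 mm) begins 47 mm behind the grasp point.
Start: joints at [-51.217, 20.546, 0.682, 0, -70.136, -16.507], TCP at [0.256, -0.625, 0.227] pointing down, gripper open.
Joint ranges: [-176.03, 176.03], [-82.01, 121.73], [-58.28, 71.71], [-173.87, 95.51], [-174.79, -0.11], [-173.66, 173.66]. Speed limits (degrees/s): [136.94, 136.94, 172.46, 180, 180, 180].

### API

Orientations are given as [roll, pitch, yaw] about the fixed x, y, z axes, in that order (R = Rz(yaw) Ry(pitch) Rx(roll)).
In Python, from plant import ctrl gives the robot as it stands.
- The arm moves only by the tool step_arm, never from a script. Its argument "rows" is a list of rows, each a list of 3 entries, a list of its own where there are three numbers: the closure, from 0 (fully open) to 1 (shut), then the shift along the world's x, y, z in mm, then the turn, a rotation vector about the world's x, y, z in rad. A call has exactly 5 rows; each row is the pose to reach, as a shift and turn from the pose commanded when the call began; what a row does not reach only later rows make up. A row lasts 1/12 s, in which the tool goes at most 41.7 mm and 7.16 degrees, less where a joint would pass 70% of its speed; a pose out of reach is approached as far as the arm can. A call with a gripper value outside its range is refused whole. The fingers move at their own pace and stop on an object; the grip force is fixed at half the most. Time passes only in rows, so rows that repeat a pose let the fingers close, or fill a call up. It gives the time, the measured TCP pose, the force, the opening and the grip force at its end, in the units of the state.
- ctrl.get_obs(): the state, without advancing time (a new reading comes with each control period).
- ctrl.snapshot(name): name is "side" or "top"; returns the picture (420x560x3 uint8, red, green, blue); there is no depth.
- ctrl.camera_model(name): a dict with "intrinsics" (3x3 intrinsics, pixels), "distortion" ([k1, k2, p1, p2, k3] as OpenCV has them; the pictures are not rectified), "R" (3x3) and "t" (3): a world point X has camera coordinates R X + t. Camera axes: x right, y down, z forward; pixel columns grow to the right and rows downward; lengths in m; the calibration is good to about 2 mm. A picture is of the moment at which its call begins. camera_model takes no time and is no camera call.
- ctrl.close_job(): hands the job in; it is judged then, once.
The state is a dict: "clock": time; "joint_pos": joint angles; "qvel": joint speeds; "tau": joint torques, N m; "tool_pos": TCP position; "orientation": TCP orientation; "force": force on the tool from outside, world axes, zero at the start; "moment": the same for the moment, N m; "opening": finger opening in m; "gripper_force": force on a finger pad.
Only numpy, scipy, OpenCV 4.12 (cv2) and the standard library are available. Lean on these libraries where they do the work, as an engineer would, in place of code of your own. Each camera call takes 0.05 s, during which the arm holds its last target. There are 200 camera calls.

## Working session

There is one attempt and no reset: what is moved stays moved. The work goes in short steps, Python scripts to look and compute and a tool call to move; the robot and the scene stay as the last step left them, time stands still between calls to the robot, and variables do not carry over. Pictures are saved under pics/ and viewed, at most 10 in all, crops included, and the job is handed in when it is done.

Besides the shell and the picture viewer there is one more tool, called after "Call:" by a JSON object that holds its "method" and its "body", one argument or row to a line. step_arm: Moves the arm, as the interface text tells. Its arguments: {"type":"object","properties":{"rows":{"type":"array"}},"required":["rows"]}

```bash
ls; mkdir -p pics
python3 - <<'E'
from plant import ctrl
import cv2
for n in("side","top"):
    cv2.imwrite(f"pics/{n}0.png",ctrl.snapshot(n)[:,:,::-1])
    m=ctrl.camera_model(n); print(n,m)
o=ctrl.get_obs();print(o)
E
```

```text
pics
side {'intrinsics': array([[429.19248027,   0.        , 283.53595919],
       [  0.        , 429.19248027, 207.6760066 ],
       [  0.        ,   0.        ,   1.        ]]), 'distortion': array([0.04224091, 0.        , 0.        , 0.        , 0.        ]), 'R': array([[-0.97762565, -0.20910322, -0.02288972],
       [-0.09974648,  0.55662954, -0.82475099],
       [ 0.18519918, -0.80401455, -0.56503262]]), 't': array([0.53806776, 0.15528883, 1.10663759])}
top {'intrinsics': array([[497.18419886,   0.        , 284.85365119],
       [  0.        , 497.18419886, 203.25016759],
       [  0.        ,   0.        ,   1.        ]]), 'distortion': array([-0.09522246,  0.        ,  0.        ,  0.        ,  0.        ]), 'R': array([[-0.02283706, -0.99965097,  0.01328182],
       [-0.99515827,  0.02146007, -0.09591397],
       [ 0.09559546, -0.0154079 , -0.99530101]]), 't': array([-0.00508494,  0.5742382 ,  1.47517174])}
{'clock': 0.1, 'joint_pos': array([-5.12175598e+01,  2.05880437e+01,  6.37456545e-01, -1.71178436e-02,
       -7.01349120e+01, -1.65074355e+01]), 'qvel': array([-0.08926298, -0.09401535,  0.05215123,  0.11081135,  0.0114315 ,
        0.01825265]), 'tau': array([-1.40124444e-03, -5.84166241e+01,  2.93752670e+01,  7.01557562e+00,
        1.02293523e-02, -7.50384561e-05]), 'tool_pos': array([ 0.25566724, -0.62422723,  0.22569837]), 'orientation': array([ 1.79913452e+02, -8.86658433e-03, -1.57730817e+02]), 'force': array([ 0.05880019, -0.24670279, -0.104072  ]), 'moment': array([ 0.04124412,  0.01834866, -0.07951621]), 'gripper_force': 0.0, 'opening': 0.0876770680943489}
```

View pics/side0.png

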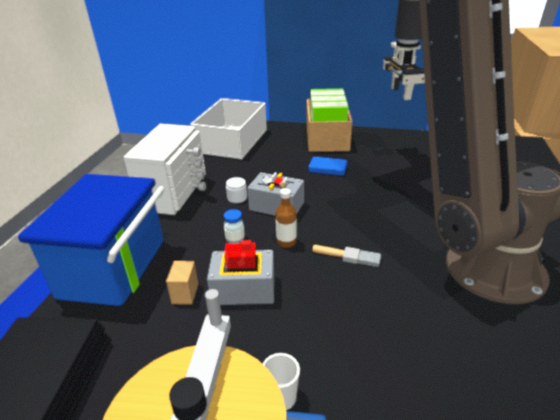

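View pics/top0.png

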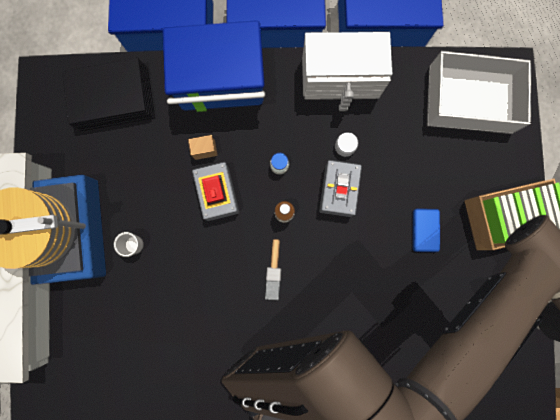

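The side view shows the wheel unit at about (277,190), the switch unit at (240,270) and the brush at (350,255). In the top view the wheel unit is at (341,188), apparently with red on top, and the switch unit at (215,190). I'll zoom in and measure the box tops.

```bash
cat > h.py <<'E'
import numpy as np,cv2
from plant import ctrl
M={n:ctrl.camera_model(n) for n in("side","top")}
def ray(n,uv):
    m=M[n];p=cv2.undistortPoints(np.array([[uv]],float),m["intrinsics"],m["distortion"])[0,0]
    R=np.array(m["R"]);return -R.T@m["t"],R.T@np.array([p[0],p[1],1])
def onz(n,uv,z):
    c,d=ray(n,uv);return c+d*(z-c[2])/d[2]
def tri(a,b):
    (c,d),(e,f)=ray("side",a),ray("top",b)
    s=np.linalg.lstsq(np.c_[d,-f],e-c,rcond=None)[0]
    p,q=c+s[0]*d,e+s[1]*f;return (p+q)/2,np.linalg.norm(p-q)
def proj(n,X):
    m=M[n];return cv2.projectPoints(np.array(X,float).reshape(-1,3),cv2.Rodrigues(np.array(m["R"]))[0],np.array(m["t"]),m["intrinsics"],m["distortion"])[0][:,0]
E
python3 - <<'E'
from h import *
t=cv2.imread("pics/top0.png");s=cv2.imread("pics/side0.png")
def crop(i,x,y,w=80,h=60): return cv2.resize(i[y:y+h,x:x+w],(400,300),interpolation=cv2.INTER_CUBIC)
cv2.imwrite("pics/z0.png",np.vstack([np.hstack([crop(t,301,158),crop(t,175,161)]),np.hstack([crop(s,237,160),crop(s,202,243)])]))
hsv=cv2.cvtColor(t,cv2.COLOR_BGR2HSV)
for nm,(x,y) in dict(wheel=(310,155),switch=(184,155)).items():
    c=hsv[y:y+66,x:x+62]; 
    g=((c[...,2]>75)&(c[...,1]<70)).astype(np.uint8) if nm=="wheel" else (c[...,2]>75).astype(np.uint8)
    g=cv2.morphologyEx(g,cv2.MORPH_CLOSE,np.ones((5,5)))
    cs=max(cv2.findContours(g,0,2)[0],key=cv2.contourArea); h=cv2.convexHull(cs)
    r=cv2.minAreaRect(h); print(nm,r[0][0]+x,r[0][1]+y,r[1:]); 
    for b in cv2.boxPoints(r): print(np.round(b+[x,y],1),onz("top",b+[x,y],.085).round(4))
E
```

```text
wheel 341.3583221435547 187.0484275817871 ((34.73830795288086, 51.370914459228516), 7.696050643920898)
[320.7 210.2] [ 0.546  -0.1207  0.085 ]
[327.6 159.3] [ 0.6956 -0.1455  0.085 ]
[362.  163.9] [ 0.6799 -0.2467  0.085 ]
[355.1 214.8] [ 0.5302 -0.2207  0.085 ]
switch 214.42696380615234 191.0168571472168 ((53.59151840209961, 35.30294418334961), 77.00537872314453)
[191.2 168.9] [0.6756 0.2551 0.085 ]
[225.6 160.9] [0.6968 0.1539 0.085 ]
[237.7 213.2] [0.5426 0.1206 0.085 ]
[203.3 221.1] [0.5216 0.2207 0.085 ]
```

View pics/z0.png

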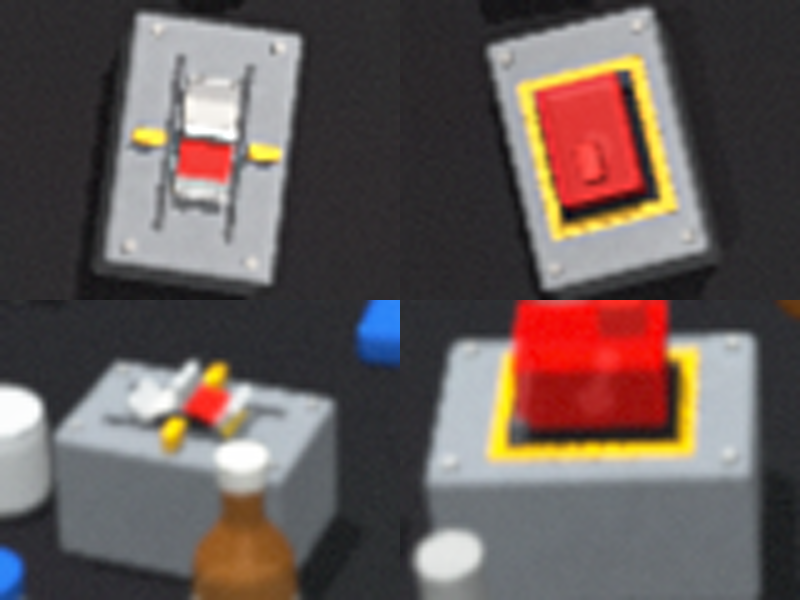

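The top crop shows the pointers at crop (148,136) and (265,153). A ridge lies almost on their line, with white behind it and red in front, so the wheel looks balanced between white and red. I'll triangulate the pointers and the tab next.

Run:
```python
from h import *
I={n:cv2.imread(f"pics/{n}0.png") for n in M}
B={("top","w"):(310,160,60,55),("side","w"):(240,165,70,50),("top","s"):(184,160,62,62),("side","s"):(202,230,80,60)}
C={}
for (n,k),(x,y,w,h) in B.items():
    c=cv2.cvtColor(I[n][y:y+h,x:x+w],cv2.COLOR_BGR2HSV)
    ye=((c[...,0]>18)&(c[...,0]<34)&(c[...,1]>120)&(c[...,2]>110)).astype(np.uint8)
    if k=="w":
        N,_,st,ce=cv2.connectedComponentsWithStats(ye); C[n,k]=[(st[i,4],np.round(ce[i]+[x,y],1)) for i in range(1,N) if st[i,4]>3]; print(n,C[n,k])
    else:
        r=cv2.minAreaRect(cv2.findNonZero(ye));print(n,"panel",r)
        for b in cv2.boxPoints(r): print(onz(n,b+[x,y],.085).round(4))
        re=((c[...,0]<8)|(c[...,0]>172))&(c[...,1]>150)&(c[...,2]>70)
        v,u=np.nonzero(re);print(n,"red bbox",u.min()+x,u.max()+x,v.min()+y,v.max()+y)
# predicted features
def unit(c,yaw,P):
    a=np.radians(yaw);P=np.array(P,float);return np.c_[c[0]+P[:,0]*np.cos(a)-P[:,1]*np.sin(a),c[1]+P[:,0]*np.sin(a)+P[:,1]*np.cos(a),P[:,2]]
W=unit((.613,-.1834),-9.4,[[0,.034,.098],[0,-.034,.098]])
S=unit((.609,.1876),12,[[-.016,0,.152],[-.034,.023,.129],[-.034,-.023,.129],[.034,.023,.129],[.034,-.023,.129]])
for n in M: print(n,"pred W",proj(n,W).round(1).tolist(),"S",proj(n,S).round(1).tolist())
cv2.imwrite("pics/z1.png",np.hstack([cv2.resize(I["side"][230:290,200:280],(400,300),interpolation=2),cv2.resize(I["top"][158:218,175:255],(400,300),interpolation=2)]))
```

```text
top [(np.int32(18), array([330.5, 185. ])), (np.int32(16), array([353.2, 188.1]))]
side [(np.int32(21), array([280. , 174.2])), (np.int32(29), array([271.3, 185.7])), (np.int32(6), array([282.8, 185. ]))]
top panel ((29.854007720947266, 29.975038528442383), (31.855409622192383, 25.24317741394043), 76.50426483154297)
[0.6498 0.2356 0.085 ]
[0.6656 0.1636 0.085 ]
[0.5741 0.1429 0.085 ]
[0.5584 0.2145 0.085 ]
top red bbox 202 223 176 202
side panel ((38.4921989440918, 33.74266052246094), (20.536027908325195, 41.58696746826172), 88.26429748535156)
[0.6716 0.1703 0.085 ]
[0.5731 0.1474 0.085 ]
[0.5535 0.2172 0.085 ]
[0.6464 0.2387 0.085 ]
side red bbox 224 255 239 268
side pred W [[271.0, 184.1], [279.5, 173.4]] S [[246.8, 239.7], [254.7, 253.8], [255.8, 241.1], [224.8, 254.4], [227.1, 241.6]]
top pred W [[330.4, 184.6], [353.5, 188.0]] S [[212.5, 193.6], [207.0, 202.5], [222.9, 198.8], [201.9, 179.3], [217.7, 175.6]]
```

View pics/z1.png

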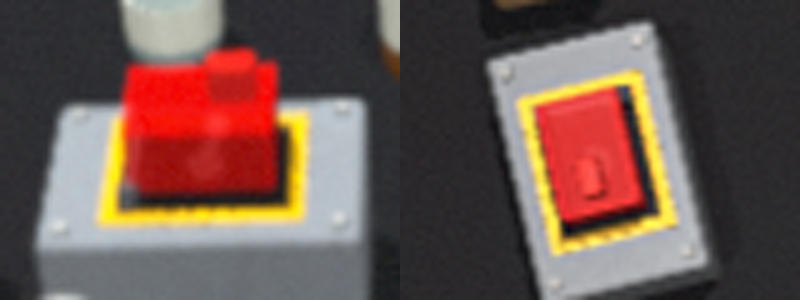

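The projections for the wheel unit (0.613, -0.183, yaw -9.4°) and the switch unit (0.609, 0.187, yaw about 12.4°) match the pictures to within about 1 px. The tab is at side (246,241) and top (213,193). Now I'll move over the wheel with the fingers shut.

Call:
{"method": "step_arm", "body": {
  "rows": [
    [1,[21,30,0],[0,0,-0.04]],
    [1,[42,60,0],[0,0,-0.08]],
    [1,[63,90,0],[0,0,-0.12]],
    [1,[84,120,0],[0,0,-0.16]],
    [1,[106,149,0],[0,0,-0.2]]
  ]
}}

```text
clock: 0.52
tool_pos: [0.3622, -0.474, 0.2262]
orientation: [180.0, -0.0, -169.3]
force: [0.3, -0.4, 0.1]
opening: 0.0599
gripper_force: 0.0
```

Call:
{"method": "step_arm", "body": {
  "rows": [
    [1,[21,30,0],[0,0,-0.04]],
    [1,[42,60,0],[0,0,-0.08]],
    [1,[63,90,0],[0,0,-0.12]],
    [1,[84,120,0],[0,0,-0.16]],
    [1,[106,149,0],[0,0,-0.2]]
  ]
}}

```text
clock: 0.93
tool_pos: [0.4683, -0.3247, 0.2264]
orientation: [180.0, -0.0, 179.2]
force: [-0.1, -1.1, -0.2]
opening: 0.0265
gripper_force: 0.0
```

Call:
{"method": "step_arm", "body": {
  "rows": [
    [1,[21,30,0],[0,0,-0.04]],
    [1,[42,60,0],[0,0,-0.08]],
    [1,[63,90,0],[0,0,-0.12]],
    [1,[84,120,-15],[0,0,-0.153]],
    [1,[106,149,-30],[0,0,-0.153]]
  ]
}}

```text
clock: 1.35
tool_pos: [0.575, -0.1758, 0.197]
orientation: [180.0, 0.1, 170.5]
force: [0.8, -1.0, -1.2]
opening: 0.0009
gripper_force: 0.0
```

Call:
{"method": "step_arm", "body": {
  "rows": [
    [1,[-1,-1,-25],[0,0,0]],
    [1,[-2,-1,-50],[0,0,0]],
    [1,[-2,-1,-75],[0,0,0]],
    [1,[-2,-1,-91],[0,0,0]],
    [1,[-2,-1,-91],[0,0,0]]
  ]
}}

```text
clock: 1.77
tool_pos: [0.5677, -0.1779, 0.1011]
orientation: [-180.0, -0.6, 170.6]
force: [-2.4, 0.9, -0.2]
opening: 0.0004
gripper_force: 0.6
```

Call:
{"method": "step_arm", "body": {
  "rows": [
    [1,[8,-1,0],[0,0,0]],
    [1,[16,-3,0],[0,0,0]],
    [1,[24,-4,0],[0,0,0]],
    [1,[32,-5,0],[0,0,0]],
    [1,[39,-6,0],[0,0,0]]
  ]
}}

```text
clock: 2.18
tool_pos: [0.617, -0.1859, 0.113]
orientation: [-179.9, 0.8, 170.8]
force: [4.2, -2.6, 17.0]
opening: 0.0006
gripper_force: 8.6
```

```bash
cat >> h.py <<'E'
def look(name,ts=(301,158),ss=(237,150)):
    o=[]
    for n,(x,y) in (("top",ts),("side",ss)):
        if x is None: continue
        i=ctrl.snapshot(n)[:,:,::-1];o.append(cv2.resize(i[y:y+60,x:x+80],(400,300),interpolation=2))
    cv2.imwrite(f"pics/{name}.png",np.hstack(o))
def cols(): # colours on the wheel, top and side views
    for n,(x,y,w,h) in dict(top=(334,172,17,30),side=(258,165,35,30)).items():
        c=cv2.cvtColor(ctrl.snapshot(n)[y:y+h,x:x+w],cv2.COLOR_RGB2HSV);H,S,V=cv2.split(c);b=(S>140)&(V>80)
        for k,lo,hi in(("red",0,7),("red2",172,180),("orange",8,17),("yellow",18,34),("green",40,85),("blue",95,130)):
            v,u=np.nonzero(b&(H>=lo)&(H<=hi))
            if len(v)>3: print(n,k,len(v),(u.mean()+x).round(1),(v.mean()+y).round(1))
E
python3 -c "
from h import *
look('a1');cols()"
```

```text
top blue 20 340.5 195.1
side yellow 76 274.6 181.0
side blue 26 282.1 183.3
```

View pics/a1.png

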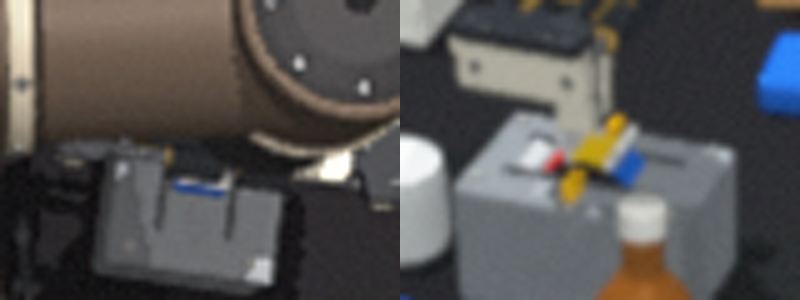

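The side view shows yellow near the top at crop (605,150), blue in front of it and red behind. The finger is riding on the ridge behind yellow. I'll lift so the wheel can settle.

Call:
{"method": "step_arm", "body": {
  "rows": [
    [1,[0,0,20],[0,0,0]],
    [1,[-10,2,40],[0,0,0]],
    [1,[-25,4,40],[0,0,0]],
    [1,[-40,7,40],[0,0,0]],
    [1,[-40,7,40],[0,0,0]]
  ]
}}

```text
clock: 2.8
tool_pos: [0.5685, -0.1772, 0.146]
orientation: [180.0, -0.0, 170.6]
force: [-0.7, -0.2, -1.2]
opening: 0.0006
gripper_force: 0.0
```

```bash
python3 -c "
from h import *
look('a2');cols()
for k in (-.39,0):
  a=np.radians(-9.4)
  for nm,th,r in (('facet',k,.0345),('ridgeF',k-.3927,.05),('ridgeB',k+.3927,.05)):
    x=r*np.sin(th);p=[.613+x*np.cos(a),-.1834+x*np.sin(a),.065+r*np.cos(th)]
    print(k,nm,proj('top',[p])[0].round(1),proj('side',[p])[0].round(1))
print(ctrl.get_obs()['tool_pos'])"
```

```text
side yellow 80 274.5 180.5
side blue 26 281.9 183.2
-0.39 facet [341.3 190.8] [279.3 179.7]
-0.39 ridgeF [340.5 198.2] [286.1 179.9]
-0.39 ridgeB [342.7 185.5] [275.1 173.8]
0 facet [342.  186.2] [275.3 178.2]
0 ridgeF [341.7 192.3] [281.  175.9]
0 ridgeB [343.4 179.2] [269.4 173.9]
[ 0.57130207 -0.17768595  0.14556089]
```

View pics/a2.png

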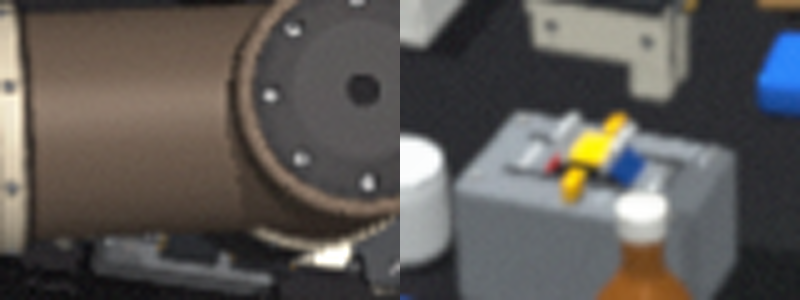

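Yellow is now centred between the pointers (side picture (274,180); predicted facet centre (275,178)), so three clicks remain. The balanced start explains the double step. I'll do the next click more slowly.

Call:
{"method": "step_arm", "body": {
  "rows": [
    [1,[0,0,-13],[0,0,0]],
    [1,[0,1,-24],[0,0,0]],
    [1,[0,1,-33],[0,0,0]],
    [1,[0,1,-38],[0,0,0]],
    [1,[0,1,-38],[0,0,0]]
  ]
}}

```text
clock: 3.42
tool_pos: [0.57, -0.1766, 0.1056]
orientation: [-180.0, -0.2, 170.6]
force: [-1.1, 0.9, -0.1]
opening: 0.0006
gripper_force: 0.0
```

Call:
{"method": "step_arm", "body": {
  "rows": [
    [1,[8,-1,0],[0,0,0]],
    [1,[16,-3,0],[0,0,0]],
    [1,[24,-4,0],[0,0,0]],
    [1,[31,-5,0],[0,0,0]],
    [1,[34,-6,0],[0,0,0]]
  ]
}}

```text
clock: 3.83
tool_pos: [0.6067, -0.1829, 0.108]
orientation: [-180.0, 0.1, 170.6]
force: [-0.0, -0.2, 0.5]
opening: 0.0002
gripper_force: 0.0
```

```bash
python3 -c "
from h import *
cols();print(ctrl.get_obs()['tool_pos'],ctrl.get_obs()['force'])"
```

```text
side orange 17 282.8 183.8
side yellow 35 270.4 184.4
side blue 22 276.7 180.8
[ 0.60597872 -0.1827751   0.10756423] [-0.06199337  0.27032095  0.19694941]
```

One clean click: blue is on top and orange is coming. I'll repeat.

Call:
{"method": "step_arm", "body": {
  "rows": [
    [1,[0,0,22],[0,0,0]],
    [1,[-12,2,24],[0,0,0]],
    [1,[-28,5,24],[0,0,0]],
    [1,[-35,6,24],[0,0,0]],
    [1,[-35,6,24],[0,0,0]]
  ]
}}

```text
clock: 4.35
tool_pos: [0.5686, -0.1764, 0.1319]
orientation: [180.0, 0.0, 170.6]
force: [0.5, -1.8, -1.0]
opening: 0.0001
gripper_force: 0.0
```

Call:
{"method": "step_arm", "body": {
  "rows": [
    [1,[0,0,-8],[0,0,0]],
    [1,[0,0,-16],[0,0,0]],
    [1,[0,0,-22],[0,0,0]],
    [1,[0,0,-24],[0,0,0]],
    [1,[0,0,-24],[0,0,0]]
  ]
}}

```text
clock: 4.77
tool_pos: [0.5694, -0.1766, 0.106]
orientation: [-180.0, -0.1, 170.6]
force: [-0.1, 0.2, 0.2]
opening: 0.0001
gripper_force: 0.0
```

Call:
{"method": "step_arm", "body": {
  "rows": [
    [1,[8,-1,0],[0,0,0]],
    [1,[16,-3,0],[0,0,0]],
    [1,[24,-4,0],[0,0,0]],
    [1,[31,-5,0],[0,0,0]],
    [1,[35,-6,0],[0,0,0]]
  ]
}}

```text
clock: 5.18
tool_pos: [0.6114, -0.1835, 0.1136]
orientation: [-180.0, 0.7, 170.7]
force: [3.6, 1.4, 17.9]
opening: 0.0004
gripper_force: 8.8
```

```bash
python3 -c "
from h import *
cols();print(ctrl.get_obs()['tool_pos'],ctrl.get_obs()['force'])"
```

```text
side orange 39 276.3 180.2
side yellow 39 275.1 181.6
side green 11 282.5 184.1
side blue 7 268.3 181.7
[ 0.61265458 -0.18365506  0.11325044] [ 6.89881799 -0.31418105 17.25812337]
```

Call:
{"method": "step_arm", "body": {
  "rows": [
    [1,[0,0,10],[0,0,0]],
    [1,[0,0,24],[0,0,0]],
    [1,[-15,2,30],[0,0,0]],
    [1,[-32,5,30],[0,0,0]],
    [1,[-37,6,30],[0,0,0]]
  ]
}}

```text
clock: 5.7
tool_pos: [0.5665, -0.1764, 0.1382]
orientation: [180.0, -0.0, 170.6]
force: [-1.2, 0.4, -1.1]
opening: 0.0002
gripper_force: 0.0
```

```bash
python3 -c "
from h import *
cols();print(ctrl.get_obs()['tool_pos'],ctrl.get_obs()['force'])"
```

```text
side orange 31 274.5 179.9
side yellow 49 274.5 180.9
side green 18 281.9 183.1
[ 0.56750705 -0.17654321  0.13804698] [0.09809085 0.07797429 1.09471702]
```

Orange is centred with green next in front. Last click.

Call:
{"method": "step_arm", "body": {
  "rows": [
    [1,[0,0,-10],[0,0,0]],
    [1,[0,0,-20],[0,0,0]],
    [1,[0,0,-27],[0,0,0]],
    [1,[1,0,-30],[0,0,0]],
    [1,[2,0,-30],[0,0,0]]
  ]
}}

```text
clock: 6.22
tool_pos: [0.5693, -0.1766, 0.1056]
orientation: [-180.0, -0.2, 170.6]
force: [0.2, 0.6, 0.4]
opening: 0.0004
gripper_force: 0.0
```

Call:
{"method": "step_arm", "body": {
  "rows": [
    [1,[8,-1,0],[0,0,0]],
    [1,[16,-3,0],[0,0,0]],
    [1,[23,-4,0],[0,0,0]],
    [1,[28,-5,0],[0,0,0]],
    [1,[31,-5,0],[0,0,0]]
  ]
}}

```text
clock: 6.63
tool_pos: [0.6022, -0.182, 0.1078]
orientation: [-180.0, 0.1, 170.6]
force: [-0.9, -0.8, -0.3]
opening: 0.0001
gripper_force: 0.5
```

```bash
python3 -c "
from h import *
cols();print(ctrl.get_obs()['tool_pos'],ctrl.get_obs()['force'])"
```

```text
side orange 18 269.3 181.3
side yellow 27 271.6 185.8
side green 19 277.5 181.2
[ 0.60189389 -0.1817086   0.10754387] [-0.21300241  0.56256274 -0.26674723]
```

Call:
{"method": "step_arm", "body": {
  "rows": [
    [1,[0,0,8],[0,0,0]],
    [1,[0,0,30],[0,0,0]],
    [1,[0,0,65],[0,0,0]],
    [1,[-10,30,100],[0,0,0]],
    [0.5,[-20,60,130],[0,0,0]]
  ]
}}

```text
clock: 7.15
tool_pos: [0.5825, -0.1272, 0.2345]
orientation: [-180.0, 0.1, 170.5]
force: [1.9, 0.7, 0.4]
opening: 0.0033
gripper_force: 0.0
```

Run:
```python
from h import *
cols()
print("tab top tri",tri((246.3,240.8),(213.2,192.6)))
for a,b,nm in (((46,62),0,0),): pass
# hood top corners seen in both views (crop px/5 + offset): back-left,back-right, front-left, front-right
for s,t,nm in (((126,66),(533-400,95),"backL"),((124,128),(533-400,95),"x")): pass
# screws on the box top
S=dict(fl=((61,228),(555-400,286)),fr=((340,219),(687-400,250)),bl=((80,114),(505-400,73)),br=((342,107),(641-400,38)))
Sx={}
print("screws (z should be .085):")
for A in (("side",),):
    pts={}
    # side picture left = far +x ; name by side-left/right, near/far
    pair={"sl_near":((61,228),(105,73)),"sr_near":((340,219),(155,286)),"sl_far":((80,114),(241,38)),"sr_far":((342,107),(287,250))}
    for k,(s,t) in pair.items():
        p,e=tri((200+s[0]/5,230+s[1]/5),(175+t[0]/5,158+t[1]/5));pts[k]=p;print(k,p.round(4),round(e,4))
    print("centre",np.mean(list(pts.values()),0).round(4))
    d=pts["sl_near"]-pts["sr_near"]+pts["sl_far"]-pts["sr_far"];print("yaw",np.degrees(np.arctan2(d[1],d[0])))
```

```text
side orange 15 268.9 181.2
side yellow 45 275.1 180.7
side green 35 277.7 180.4
tab top tri (array([0.59598005, 0.18283985, 0.14739164]), np.float64(0.001252757039876634))
screws (z should be .085):
sl_near [0.6647 0.2416 0.0815] 0.0001
sr_near [0.5391 0.213  0.0823] 0.0007
sl_far [0.684  0.1616 0.08  ] 0.0
sr_far [0.5578 0.1358 0.0824] 0.0007
centre [0.6114 0.188  0.0815]
yaw 12.194588337025744
```

```bash
python3 -c "
from h import *
look('a3')
cols()"
```

```text
side orange 15 268.9 181.3
side yellow 44 275.1 180.5
side green 35 277.7 180.3
```

View pics/a3.png

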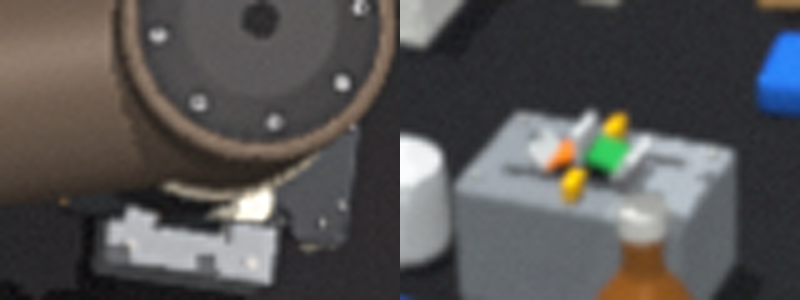

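The side crop shows green at (607,155), a little forward of the pointer line, with the ridge behind it about on top. The wheel is balanced half a click short, so I'll go back and nudge that ridge over.

Call:
{"method": "step_arm", "body": {
  "rows": [
    [1,[4,-20,-25],[0,0,0]],
    [1,[9,-40,-50],[0,0,0]],
    [1,[14,-55,-80],[0,0,0]],
    [1,[14,-59,-98],[0,0,0]],
    [1,[14,-59,-106],[0,0,0]]
  ]
}}

```text
clock: 7.87
tool_pos: [0.5939, -0.1873, 0.1214]
orientation: [-180.0, -0.4, 170.4]
force: [-0.9, 0.4, -1.0]
opening: 0.0038
gripper_force: 0.0
```

```bash
python3 -c "
from h import *
cols();o=ctrl.get_obs();print(o['tool_pos'],o['force'],o['opening'])"
```

```text
side orange 16 269.1 181.2
side yellow 36 273.6 183.0
side green 32 277.6 180.1
[ 0.59492273 -0.1862521   0.12375442] [-0.55292314  0.62308896  0.42305301] 0.0010463923107192085
```

Call:
{"method": "step_arm", "body": {
  "rows": [
    [1,[0,2,-4],[0,0,0]],
    [1,[0,3,-8],[0,0,0]],
    [1,[0,4,-13],[0,0,0]],
    [1,[0,4,-16],[0,0,0]],
    [1,[0,4,-16],[0,0,0]]
  ]
}}

```text
clock: 8.38
tool_pos: [0.5964, -0.1812, 0.1102]
orientation: [180.0, -0.0, 170.6]
force: [-1.0, -0.2, -0.4]
opening: 0.0003
gripper_force: 0.0
```

Call:
{"method": "step_arm", "body": {
  "rows": [
    [1,[3,0,0],[0,0,0]],
    [1,[6,-1,0],[0,0,0]],
    [1,[9,-1,0],[0,0,0]],
    [1,[11,-2,0],[0,0,0]],
    [1,[12,-2,0],[0,0,0]]
  ]
}}

```text
clock: 8.8
tool_pos: [0.6091, -0.1838, 0.1105]
orientation: [180.0, 0.0, 170.6]
force: [0.1, -0.4, 0.1]
opening: 0.0005
gripper_force: 0.0
```

```bash
python3 -c "
from h import *
cols();o=ctrl.get_obs();print(o['tool_pos'],o['force'],o['opening'])"
```

```text
side orange 9 268.2 181.9
side yellow 29 273.1 184.3
side green 22 276.4 180.6
[ 0.60879129 -0.18375758  0.11033708] [-1.07492704 -0.05194793 -0.21930037] 0.0007229644706006188
```

Call:
{"method": "step_arm", "body": {
  "rows": [
    [1,[0,0,8],[0,0,0]],
    [1,[0,0,25],[0,0,0]],
    [1,[0,0,55],[0,0,0]],
    [0.5,[0,0,90],[0,0,0]],
    [0.5,[0,0,125],[0,0,0]]
  ]
}}

```text
clock: 9.32
tool_pos: [0.608, -0.1837, 0.2372]
orientation: [-180.0, -0.0, 170.6]
force: [0.6, 0.9, 0.5]
opening: 0.0091
gripper_force: 0.0
```

```bash
python3 -c "
from h import *
cols();o=ctrl.get_obs();print(o['tool_pos'],o['force'],o['opening'])"
```

```text
top green 7 340.6 190.3
side orange 9 268.2 181.9
side yellow 44 275.2 180.5
side green 34 276.3 180.2
[ 0.61155747 -0.18453604  0.24332243] [ 0.05840954  0.0694703  -0.22680797] 0.016497150719904072
```

Call:
{"method": "step_arm", "body": {
  "rows": [
    [0.5,[-1,35,0],[0,0,0.04]],
    [0.5,[-3,72,0],[0,0,0.08]],
    [0.5,[-5,110,0],[0,0,0.12]],
    [0.5,[-7,147,0],[0,0,0.16]],
    [0.5,[-9,184,0],[0,0,0.2]]
  ]
}}

```text
clock: 9.83
tool_pos: [0.5991, 0.0018, 0.2362]
orientation: [180.0, 0.1, -177.9]
force: [-0.0, 0.2, -0.1]
opening: 0.043
gripper_force: 0.0
```

Call:
{"method": "step_arm", "body": {
  "rows": [
    [0.5,[-1,37,0],[0,0,0.04]],
    [0.5,[-3,76,0],[0,0,0.08]],
    [0.5,[-5,115,0],[0,0,0.12]],
    [0.5,[-7,154,-5],[0,0,0.16]],
    [0.5,[-8,184,-10],[0,0,0.179]]
  ]
}}

```text
clock: 10.25
tool_pos: [0.5912, 0.1871, 0.2264]
orientation: [180.0, 0.1, -167.5]
force: [0.5, 0.3, -0.2]
opening: 0.0438
gripper_force: 0.0
```

```bash
python3 -c "
from h import *
look('a4');cols();o=ctrl.get_obs();print(o['tool_pos'],o['orientation'],o['force'],o['opening'])"
```

```text
top orange 28 342.6 178.6
top green 60 341.6 187.9
side orange 9 268.2 181.9
side yellow 47 274.9 180.7
side green 36 276.4 180.1
[0.59120861 0.1851573  0.22548374] [-1.79989079e+02 -1.36827828e-02 -1.67593332e+02] [-0.19539153 -0.61073621  0.12623509] 0.04365506489153839
```

View pics/a4.png

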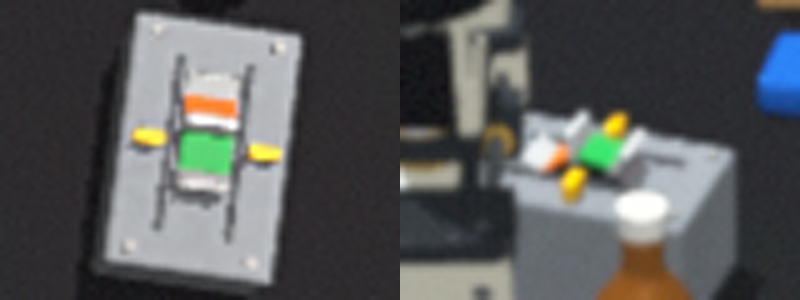

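Top view: green's centre is at crop y 153 against the pointer line at 145, and its rear ridge is at 122. The wheel therefore stands about 0.2 rad short of the rest position. It must be seated before I touch the cover, so I'll go back and push a bit deeper and further.

Call:
{"method": "step_arm", "body": {
  "rows": [
    [1,[1,-35,3],[0,0,-0.04]],
    [1,[3,-72,6],[0,0,-0.08]],
    [1,[5,-110,8],[0,0,-0.12]],
    [1,[7,-147,8],[0,0,-0.16]],
    [1,[8,-184,8],[0,0,-0.2]]
  ]
}}

```text
clock: 10.87
tool_pos: [0.5993, -0.0026, 0.2344]
orientation: [180.0, 0.1, -179.3]
force: [1.2, -0.2, -0.6]
opening: 0.0162
gripper_force: 0.0
```

Call:
{"method": "step_arm", "body": {
  "rows": [
    [1,[1,-37,0],[0,0,-0.04]],
    [1,[3,-76,0],[0,0,-0.08]],
    [1,[5,-115,-10],[0,0,-0.12]],
    [1,[7,-154,-40],[0,0,-0.16]],
    [1,[8,-183,-75],[0,0,-0.177]]
  ]
}}

```text
clock: 11.28
tool_pos: [0.608, -0.1793, 0.1692]
orientation: [180.0, 0.3, 170.4]
force: [2.1, 0.8, -0.2]
opening: 0.0004
gripper_force: 0.0
```

Call:
{"method": "step_arm", "body": {
  "rows": [
    [1,[0,0,-10],[0,0,0]],
    [1,[0,0,-20],[0,0,0]],
    [1,[0,0,-25],[0,0,0]],
    [1,[0,0,-28],[0,0,0]],
    [1,[0,0,-28],[0,0,0]]
  ]
}}

```text
clock: 11.7
tool_pos: [0.6075, -0.1747, 0.1393]
orientation: [180.0, 0.0, 170.8]
force: [0.5, -0.2, 0.2]
opening: 0.0005
gripper_force: 0.0
```

Call:
{"method": "step_arm", "body": {
  "rows": [
    [1,[0,-4,-8],[0,0,0]],
    [1,[0,-7,-16],[0,0,0]],
    [1,[0,-8,-25],[0,0,0]],
    [1,[0,-8,-32],[0,0,0]],
    [1,[0,-8,-34],[0,0,0]]
  ]
}}

```text
clock: 12.12
tool_pos: [0.6063, -0.1831, 0.1029]
orientation: [-180.0, -0.1, 170.7]
force: [0.1, -0.1, 0.1]
opening: 0.0006
gripper_force: 0.0
```

Call:
{"method": "step_arm", "body": {
  "rows": [
    [1,[2,0,0],[0,0,0]],
    [1,[4,-1,0],[0,0,0]],
    [1,[6,-1,0],[0,0,0]],
    [1,[8,-1,0],[0,0,0]],
    [1,[10,-2,0],[0,0,0]]
  ]
}}

```text
clock: 12.53
tool_pos: [0.6166, -0.1849, 0.1048]
orientation: [180.0, -0.1, 170.7]
force: [-5.0, 4.5, 3.2]
opening: 0.0008
gripper_force: 3.4
```

```bash
python3 -c "
from h import *
cols();o=ctrl.get_obs();print(o['tool_pos'],o['force'],o['opening'])"
```

```text
side yellow 34 272.9 183.6
side green 12 274.1 180.8
[ 0.61656161 -0.18487012  0.10475761] [-4.63842848  3.19503406  2.29553371] 0.00020333321700799029
```

Call:
{"method": "step_arm", "body": {
  "rows": [
    [1,[-2,0,0],[0,0,0]],
    [1,[-4,1,6],[0,0,0]],
    [1,[-4,1,25],[0,0,0]],
    [1,[-4,1,60],[0,0,0]],
    [1,[-4,1,100],[0,0,0]]
  ]
}}

```text
clock: 13.05
tool_pos: [0.6122, -0.1842, 0.2046]
orientation: [-180.0, -0.2, 170.7]
force: [0.9, 0.2, -0.3]
opening: 0.0003
gripper_force: 0.0
```

Call:
{"method": "step_arm", "body": {
  "rows": [
    [0.5,[-1,30,30],[0,0,0.04]],
    [0.5,[-3,65,30],[0,0,0.08]],
    [0.5,[-5,100,30],[0,0,0.12]],
    [0.5,[-7,137,30],[0,0,0.16]],
    [0.5,[-9,174,30],[0,0,0.2]]
  ]
}}

```text
clock: 13.47
tool_pos: [0.6043, -0.0089, 0.2361]
orientation: [180.0, 0.1, -177.8]
force: [0.4, -1.0, -0.7]
opening: 0.0281
gripper_force: 0.0
```

```bash
python3 -c "
from h import *
cols();o=ctrl.get_obs();print(o['tool_pos'],o['orientation'],o['opening'])
i=ctrl.snapshot('top')[158:218,301:381]
# profile along wheel centre line in the top view
print([i[r,41].tolist() for r in range(14,48)])
"
```

```text
top green 30 341.7 186.0
side yellow 40 274.4 181.3
side green 28 274.5 180.0
[ 0.60453852 -0.00600401  0.23600448] [ 1.79949849e+02  1.43384543e-01 -1.77507805e+02] 0.03603372506430049
[[231, 229, 228], [214, 214, 213], [180, 180, 184], [178, 181, 186], [176, 177, 180], [189, 147, 130], [234, 159, 129], [235, 237, 239], [209, 206, 207], [136, 129, 131], [129, 153, 128], [102, 215, 125], [99, 225, 127], [101, 223, 127], [101, 223, 127], [103, 224, 130], [100, 224, 128], [96, 221, 123], [118, 187, 127], [187, 181, 182], [243, 239, 241], [219, 217, 215], [102, 99, 101], [88, 85, 88], [104, 101, 103], [142, 142, 146], [181, 186, 190], [178, 182, 187], [190, 192, 194], [227, 226, 226], [227, 226, 222], [143, 144, 146], [173, 176, 181], [179, 179, 185]]
```

Green now spans rows 182–190, centred at 186.0 (predicted 186.2), and the ridges are at rows 179 and 192 (predicted 179.2 and 192.3), so the wheel is seated on green. On to the cover.

Call:
{"method": "step_arm", "body": {
  "rows": [
    [0.5,[-2,36,0],[0,0,0.04]],
    [0.5,[-4,72,0],[0,0,0.08]],
    [0.5,[-6,110,0],[0,0,0.12]],
    [0.5,[-8,148,0],[0,0,0.16]],
    [0.5,[-10,185,0],[0,0,0.171]]
  ]
}}

```text
clock: 14.03
tool_pos: [0.5945, 0.1755, 0.2356]
orientation: [180.0, 0.1, -168.0]
force: [-0.1, 0.9, 0.8]
opening: 0.0435
gripper_force: 0.0
```

Call:
{"method": "step_arm", "body": {
  "rows": [
    [0.5,[0,4,-10],[0,0,0]],
    [0.5,[0,4,-30],[0,0,0]],
    [0.5,[0,4,-45],[0,0,0]],
    [0.5,[0,4,-55],[0,0,0]],
    [0.5,[0,4,-55],[0,0,0]]
  ]
}}

```text
clock: 14.45
tool_pos: [0.5935, 0.1775, 0.1777]
orientation: [-179.9, -0.2, -168.1]
force: [-0.4, 0.1, -0.8]
opening: 0.0439
gripper_force: 0.0
```

```bash
python3 -c "
from h import *
ctrl.snapshot('top');ctrl.snapshot('top');look('b1',(None,0),(202,215));o=ctrl.get_obs();print(o['tool_pos'],o['orientation'],o['opening'])
for d in (9.5,-9.5): # side px expected of the tab top, for check
  pass
"
```

```text
[0.59505405 0.17833477 0.18086399] [-1.79997062e+02  7.67469433e-02 -1.68073683e+02] 0.044106403446363275
```

View pics/b1.png

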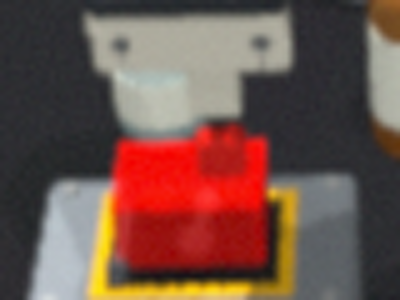

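The picture shows the open fingers just above the tab (crop (220,150)), with the fingertip at crop (228,122). I'll descend, straddling the tab, and close.

Call:
{"method": "step_arm", "body": {
  "rows": [
    [0.5,[0,5,-10],[0,0,0]],
    [0.5,[0,5,-22],[0,0,0]],
    [0.5,[0,5,-32],[0,0,0]],
    [0.5,[0,5,-38],[0,0,0]],
    [0.5,[0,5,-38],[0,0,0]]
  ]
}}

```text
clock: 15.02
tool_pos: [0.5935, 0.1834, 0.1402]
orientation: [-180.0, -0.1, -168.0]
force: [-0.3, -0.8, 0.3]
opening: 0.0438
gripper_force: 0.0
```

Call:
{"method": "step_arm", "body": {
  "rows": [
    [0.7,[0,0,0],[0,0,0]],
    [0.8,[0,0,0],[0,0,0]],
    [0.85,[0,0,0],[0,0,0]],
    [1,[0,0,0],[0,0,0]],
    [1,[0,0,0],[0,0,0]]
  ]
}}

```text
clock: 15.43
tool_pos: [0.5944, 0.1851, 0.1423]
orientation: [179.9, 0.1, -168.0]
force: [-8.7, 17.1, 4.2]
opening: 0.016
gripper_force: 9.3
```

Run:
```python
from h import *
o=ctrl.get_obs();print(o['tool_pos'],o['orientation'],o['opening'],o['gripper_force'],o['force'])
# arc shifts of the TCP (at cover point a=50,h=52) in world mm
a,h,y=50,52,np.radians(12.3)
f=lambda t:np.array([-a*np.cos(t)+h*np.sin(t),a*np.sin(t)+h*np.cos(t)])
for t in np.arange(.1,1.61,.1):
    d=f(t)-f(0);print(round(t,1),(d[0]*np.cos(y)).round(1),(d[0]*np.sin(y)).round(1),d[1].round(1))
```

```text
[0.59437319 0.18514363 0.14234863] [ 1.79866682e+02  8.81027174e-02 -1.68040477e+02] 0.016000014673129937 9.342142939567566 [-8.70601042 17.06117917  4.24540377]
0.1 5.3 1.2 4.7
0.2 11.1 2.4 8.9
0.3 17.2 3.7 12.5
0.4 23.6 5.2 15.4
0.5 30.3 6.6 17.6
0.6 37.2 8.1 19.1
0.7 44.2 9.6 20.0
0.8 51.3 11.2 20.1
0.9 58.3 12.7 19.5
1.0 65.2 14.2 18.2
1.1 72.0 15.7 16.1
1.2 78.5 17.1 13.4
1.3 84.7 18.5 10.1
1.4 90.6 19.8 6.1
1.5 96.1 20.9 1.6
1.6 101.1 22.0 -3.5
```

Call:
{"method": "step_arm", "body": {
  "rows": [
    [1,[0,1,0],[0,0,0]],
    [1,[0,2,0],[0,0,0]],
    [1,[0,2,0],[0,0,0]],
    [1,[0,2,0],[0,0,0]],
    [1,[0,2,0],[0,0,0]]
  ]
}}

```text
clock: 15.85
tool_pos: [0.594, 0.1877, 0.1425]
orientation: [179.9, 0.1, -168.0]
force: [-4.6, 6.9, 2.4]
opening: 0.0117
gripper_force: 30.0
```

Call:
{"method": "step_arm", "body": {
  "rows": [
    [1,[5,2,5],[0,0.02,0]],
    [1,[11,3,9],[-0.01,0.04,0]],
    [1,[17,5,12.5],[-0.01,0.06,0]],
    [1,[24,6,15.5],[-0.02,0.08,0]],
    [1,[30,7,17.5],[-0.02,0.1,0]]
  ]
}}

```text
clock: 16.27
tool_pos: [0.6233, 0.1943, 0.1594]
orientation: [179.8, -6.0, -168.0]
force: [-5.0, 6.6, 0.8]
opening: 0.0117
gripper_force: 30.0
```

Call:
{"method": "step_arm", "body": {
  "rows": [
    [1,[7,1.5,1.5],[0,0.02,0]],
    [1,[14,3,2.5],[-0.01,0.04,0]],
    [1,[21,4.5,2.5],[-0.01,0.06,0]],
    [1,[28,6,2],[-0.02,0.08,0]],
    [1,[35,7.5,0.5],[-0.02,0.1,0]]
  ]
}}

```text
clock: 16.68
tool_pos: [0.659, 0.2024, 0.1607]
orientation: [179.7, -11.7, -167.9]
force: [-3.2, 6.6, 5.6]
opening: 0.0116
gripper_force: 30.0
```

Call:
{"method": "step_arm", "body": {
  "rows": [
    [1,[7,1.5,-2],[0,0.02,0]],
    [1,[13,3,-5],[-0.01,0.04,0]],
    [1,[19.5,4.5,-8],[-0.01,0.06,0]],
    [1,[25.5,5.5,-12],[-0.02,0.08,0]],
    [1,[28,6,-14.5],[-0.02,0.1,0]]
  ]
}}

```text
clock: 17.1
tool_pos: [0.689, 0.2091, 0.1468]
orientation: [179.7, -17.3, -167.9]
force: [1.4, 9.4, 9.6]
opening: 0.0115
gripper_force: 30.0
```

```bash
python3 -c "
from h import *
look('b2',(175,145),(202,215));o=ctrl.get_obs();print(o['tool_pos'],o['orientation'],o['opening'],o['gripper_force'],o['force'])"
```

```text
[0.68958398 0.20929926 0.14632754] [ 179.61056006  -17.24080031 -167.88765271] 0.01107072783948263 30.022418797016144 [1.28043703 8.78868406 8.43102778]
```

View pics/b2.png

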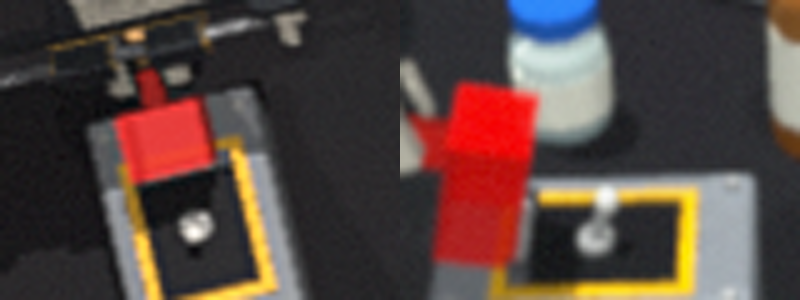

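The cover stands nearly upright. The toggle's ball is at side crop (606,200) and top crop (195,225). I'll release and retreat upward along the tool axis.

Call:
{"method": "step_arm", "body": {
  "rows": [
    [0.5,[0,0,0],[0,0,0]],
    [0.2,[0,0,0],[0,0,0]],
    [0.2,[0,0,0],[0,0,0]],
    [0.2,[2,0,6],[0,0,0]],
    [0.2,[5,1,18],[0,0,0]]
  ]
}}

```text
clock: 17.62
tool_pos: [0.6913, 0.2065, 0.1621]
orientation: [179.8, -17.7, -168.0]
force: [0.8, -0.6, -0.2]
opening: 0.0392
gripper_force: 0.0
```

Call:
{"method": "step_arm", "body": {
  "rows": [
    [0.2,[6,1,25],[0,0,0]],
    [0.2,[10,2,55],[0,0,0]],
    [0.2,[10,2,85],[0.02,-0.1,0]],
    [0.5,[0,0,95],[0.04,-0.2,0]],
    [1,[-20,-4,95],[0.06,-0.295,0]]
  ]
}}

```text
clock: 18.03
tool_pos: [0.6757, 0.2036, 0.2609]
orientation: [179.9, 0.3, -168.0]
force: [0.0, 2.1, 1.8]
opening: 0.0559
gripper_force: 0.0
```

Run:
```python
from h import *
print("ball",tri((243.2,255),(214,190)))
o=ctrl.get_obs();print(o['tool_pos'],o['orientation'],o['opening'],o['force'])
def red():
    for n,(x,y,w,h) in dict(top=(170,130,80,80),side=(180,200,100,90)).items():
        c=cv2.cvtColor(ctrl.snapshot(n)[y:y+h,x:x+w],cv2.COLOR_RGB2HSV)
        v,u=np.nonzero(((c[...,0]<8)|(c[...,0]>172))&(c[...,1]>150)&(c[...,2]>70))
        print(n,"red",len(u),u.min()+x,u.max()+x,v.min()+y,v.max()+y)
red()
# expected hood corners for open angles
y=np.radians(12.3)
for t in (0,1.3,1.75):
    P=[]
    for a,h in ((0,0),(0,39),(68,0),(68,39),(61,62)):
        for w in (-23,23):
            w=w if h<60 else np.sign(w)*6
            X=34+-a*np.cos(t)+h*np.sin(t);Z=90+a*np.sin(t)+h*np.cos(t)
            P.append([.6105+(X*np.cos(y)-w*np.sin(y))/1e3,.190+(X*np.sin(y)+w*np.cos(y))/1e3,Z/1e3])
    for n in M: q=proj(n,P);print(t,n,q.min(0).round(),q.max(0).round())
```

```text
ball (array([0.60724277, 0.18558881, 0.10534994]), np.float64(0.0038749175423946312))
[0.67567829 0.20356362 0.26092759] [ 179.94346363    0.2711213  -168.04594573] 0.05588749825170999 [0.04075422 2.14865535 1.79381154]
top red 177 197 216 158 178
side red 777 193 225 234 270
0 side [224. 239.] [256. 268.]
0 top [201. 175.] [224. 203.]
1.3 side [204. 230.] [233. 268.]
1.3 top [197. 159.] [218. 184.]
1.75 side [193. 233.] [228. 270.]
1.75 top [196. 152.] [218. 181.]
```

The cover is fully open: its red extents match the 1.75 prediction. Now I'll push the toggle with closed fingers from the front.

Call:
{"method": "step_arm", "body": {
  "rows": [
    [1,[-25,-5,0],[0,0,0]],
    [1,[-55,-11,0],[0,0,0]],
    [1,[-82,-17,-20],[0,0,0]],
    [1,[-98,-20,-45],[0,0,0]],
    [1,[-100,-21,-75],[0,0,0]]
  ]
}}

```text
clock: 18.55
tool_pos: [0.5705, 0.1817, 0.1856]
orientation: [179.8, -0.1, -168.0]
force: [1.1, -0.2, -1.1]
opening: 0.0161
gripper_force: 0.0
```

Call:
{"method": "step_arm", "body": {
  "rows": [
    [1,[0,0,-15],[0,0,0]],
    [1,[0,0,-40],[0,0,0]],
    [1,[0,0,-60],[0,0,0]],
    [1,[0,0,-70],[0,0,0]],
    [1,[0,0,-73],[0,0,0]]
  ]
}}

```text
clock: 18.97
tool_pos: [0.5713, 0.1814, 0.1086]
orientation: [-180.0, -0.5, -168.1]
force: [-0.2, -0.6, -0.5]
opening: 0.0003
gripper_force: 0.0
```

```bash
python3 -c "
from h import *
ctrl.snapshot('top')
o=ctrl.get_obs();print(o['tool_pos'],o['orientation'],o['opening'],o['force'])"
```

```text
[0.57182193 0.18169828 0.10930173] [-179.99916546   -0.41463986 -168.0448067 ] 0.0006091032586305104 [0.14736599 0.76111691 0.53485829]
```

Call:
{"method": "step_arm", "body": {
  "rows": [
    [1,[0,0,-5],[0,0,0]],
    [1,[3,1,-10],[0,0,0]],
    [1,[9,2,-10],[0,0,0]],
    [1,[15,3,-10],[0,0,0]],
    [1,[20,4,-10],[0,0,0]]
  ]
}}

```text
clock: 19.43
tool_pos: [0.5931, 0.1865, 0.1009]
orientation: [179.9, -0.3, -168.0]
force: [-3.4, 0.3, 2.0]
opening: 0.0005
gripper_force: 1.5
```

Call:
{"method": "step_arm", "body": {
  "rows": [
    [1,[4,1,0],[0,0,0]],
    [1,[7,2,0],[0,0,0]],
    [1,[10,2,0],[0,0,0]],
    [1,[12,3,0],[0,0,0]],
    [1,[13,3,0],[0,0,0]]
  ]
}}

```text
clock: 19.85
tool_pos: [0.6039, 0.1889, 0.0999]
orientation: [180.0, -0.5, -168.0]
force: [-9.9, 0.7, 5.9]
opening: 0.0002
gripper_force: 5.3
```

Call:
{"method": "step_arm", "body": {
  "rows": [
    [1,[1,0,0],[0,0,0]],
    [1,[2,0,0],[0,0,0]],
    [1,[3,0.5,0],[0,0,0]],
    [1,[3,0.5,0],[0,0,0]],
    [1,[3,0.5,0],[0,0,0]]
  ]
}}

```text
clock: 20.27
tool_pos: [0.6045, 0.189, 0.0998]
orientation: [180.0, -0.7, -168.1]
force: [-15.1, 2.0, 9.3]
opening: 0.0005
gripper_force: 8.7
```

The toggle is hard against its stop: 15 N with no further travel. I'll back off, lift, and check the ball.

Call:
{"method": "step_arm", "body": {
  "rows": [
    [1,[-8,-2,0],[0,0,0]],
    [1,[-18,-4,8],[0,0,0]],
    [1,[-20,-5,40],[0,0,0]],
    [1,[-20,-5,80],[0,0,0]],
    [1,[-20,-5,115],[0,0,0]]
  ]
}}

```text
clock: 20.68
tool_pos: [0.5881, 0.1843, 0.2179]
orientation: [180.0, -0.2, -168.0]
force: [1.4, 1.6, 0.8]
opening: 0.0006
gripper_force: 0.0
```

Call:
{"method": "step_arm", "body": {
  "rows": [
    [1,[25,5,2],[0,0,0]],
    [1,[60,13,2],[0,0,0]],
    [1,[95,21,2],[0,0,0]],
    [1,[125,28,2],[0,0,0]],
    [1,[146,33,2],[0,0,0]]
  ]
}}

```text
clock: 21.1
tool_pos: [0.7365, 0.2179, 0.2176]
orientation: [180.0, -0.2, -168.0]
force: [0.7, 0.5, 0.7]
opening: 0.0004
gripper_force: 0.0
```

Run:
```python
from h import *
o=ctrl.get_obs();print(o['tool_pos'],o['orientation'],o['opening'],o['force'])
y=np.radians(12.3)
for nm,dx in(("off",-9.3),("on",9.3)):
    for n in M: print(nm,n,proj(n,[[.6105+dx*np.cos(y)/1e3,.190+dx*np.sin(y)/1e3,.111]])[0].round(1))
for n,(x,yy,w,h) in dict(top=(203,172,24,36),side=(225,245,32,26)).items():
    c=cv2.cvtColor(ctrl.snapshot(n)[yy:yy+h,x:x+w],cv2.COLOR_RGB2HSV)
    m=((c[...,1]<60)&(c[...,2]>170)).astype(np.uint8)
    N,_,st,ce=cv2.connectedComponentsWithStats(m)
    print(n,[(st[i,4],(ce[i]+[x,yy]).round(1).tolist()) for i in range(1,N) if st[i,4]>2])
```

```text
[0.73647675 0.21785857 0.21763198] [ 179.9566092    -0.20030395 -168.04947738] 0.0004449891985962447 [0.67852839 0.45389142 0.74353519]
off side [244.3 254.1]
off top [213.1 192.5]
on side [236.3 254.2]
on top [211.7 186.2]
top [(np.int32(7), [212.0, 185.7]), (np.int32(11), [214.4, 190.4])]
side [(np.int32(36), [238.2, 253.0]), (np.int32(5), [242.4, 261.8])]
```

Run:
```python
from h import *
y=np.radians(12.3)
print("pivot",[proj(n,[[.6105,.190,.089]])[0].round(1).tolist() for n in M])
i=cv2.cvtColor(ctrl.snapshot("side"),cv2.COLOR_RGB2HSV)
print(i[246:266,230:250,2]);print(i[250:256,230:250,1])
print(cv2.cvtColor(ctrl.snapshot("top"),cv2.COLOR_RGB2HSV)[180:196,205:221,2])
```

```text
pivot [[241.0, 261.2], [213.4, 190.3]]
[[ 51  50  50  45  48  44  37  40  39  39  36  38  43  36  41  42  47  50
   49  51]
 [ 49  49  51  49  49  50  48  48  42  45  45  44  47  45  45  50  51  50
   48  50]
 [ 53  54  54  54  51  52  49  49  52  50  52  49  51  50  51  52  48  52
   50  51]
 [ 56  56  54  56  58  59  56  56  56  58  57  58  59  59  61  64  65  65
   66  65]
 [ 99  94  95  97  98 100  99  97  97  96  96  98  98 101 105 107 111 110
  113 114]
 [164 157 156 155 158 159 161 156 155 152 152 155 154 156 158 159 159 161
  161 161]
 [175 187 190 187 187 201 201 187 182 183 189 193 195 194 198 198 199 199
  200 199]
 [216 234 237 236 232 240 239 224 224 228 233 238 239 241 240 240 241 241
  242 239]
 [230 244 245 245 243 248 246 232 228 236 230 230 232 233 232 232 233 233
  230 220]
 [174 192 194 206 228 239 235 218 190 177 164 159 157 156 158 155 158 159
  152 136]
 [ 84  93  92 116 168 201 205 184 142 103  80  75  77  75  75  75  74  72
   71  66]
 [ 44  44  43  59  98 134 156 151 127  91  60  47  43  44  44  44  45  41
   45  41]
 [ 41  43  41  45  54  79 107 126 127 112
[... 1523 characters left out ...]
 122  49  42  46  45  49  50]
 [ 48  47  47  45  53 153 230 248 227 155  63  45  45  45  48  48]
 [ 46  47  47  45  41  80 150 180 156 111 106  92  46  46  48  46]
 [ 44  47  46  48  42  40  70  91  89 115 178 161  73  44  48  50]
 [ 46  47  47  46  46  40  79  95  92 124 175 174 103  50  47  51]
 [ 46  47  49  48  47  49 105 134 120 130 173 179 115  52  46  48]
 [ 50  47  47  48  45  56 139 190 179 171 186 158  87  45  48  49]
 [ 55  49  48  46  42  47  83 149 177 175 167 119  53  45  49  48]
 [ 74  46  46  47  49  44  42  58  72  76  68  51  45  50  49  50]
 [ 95  45  48  47  48  49  45  41  42  42  45  47  48  49  49  52]
 [138  50  47  47  50  47  49  48  49  45  47  47  47  48  48  49]]
```

The ball is at side (235.7,253.5) and top (212,185.7), which matches "on". Now I'll come down behind the open cover and push it shut.

Call:
{"method": "step_arm", "body": {
  "rows": [
    [1,[0,0,-22],[0,0,0]],
    [1,[0,0,-48],[0,0,0]],
    [1,[0,0,-72],[0,0,0]],
    [1,[0,0,-84],[0,0,0]],
    [1,[0,0,-88],[0,0,0]]
  ]
}}

```text
clock: 21.72
tool_pos: [0.7325, 0.2172, 0.1276]
orientation: [180.0, -0.5, -168.0]
force: [-0.3, -0.4, 0.1]
opening: 0.0004
gripper_force: 0.0
```

Call:
{"method": "step_arm", "body": {
  "rows": [
    [1,[-7,-1.5,0],[0,0,0]],
    [1,[-14,-3,0],[0,0,0]],
    [1,[-22,-5,0],[0,0,0]],
    [1,[-30,-6.5,0],[0,0,0]],
    [1,[-38,-8,0],[0,0,0]]
  ]
}}

```text
clock: 22.13
tool_pos: [0.7099, 0.2131, 0.1429]
orientation: [179.8, 1.7, -167.8]
force: [31.7, 0.2, 30.8]
opening: 0.0004
gripper_force: 17.9
```

Call:
{"method": "step_arm", "body": {
  "rows": [
    [1,[-8,-1.5,1],[0,0,0]],
    [1,[-16,-3.5,2],[0,0,0]],
    [1,[-24,-5,4],[0,0,0]],
    [1,[-32,-7,6],[0,0,0]],
    [1,[-40,-8.5,8],[0,0,0]]
  ]
}}

```text
clock: 22.55
tool_pos: [0.6778, 0.2062, 0.162]
orientation: [179.8, 2.8, -167.7]
force: [26.6, -4.0, 57.1]
opening: 0.0004
gripper_force: 23.8
```

```bash
cat >> h.py <<'E'
def red():
    o=ctrl.get_obs();print(o['clock'],o['tool_pos'],o['force'])
    for n,(x,y,w,h) in dict(top=(170,130,80,80),side=(180,200,100,90)).items():
        c=cv2.cvtColor(ctrl.snapshot(n)[y:y+h,x:x+w],cv2.COLOR_RGB2HSV)
        v,u=np.nonzero(((c[...,0]<8)|(c[...,0]>172))&(c[...,1]>150)&(c[...,2]>70))
        if len(u):print(n,"red",len(u),u.min()+x,u.max()+x,v.min()+y,v.max()+y)
E
python3 -c "
from h import *
red()"
```

```text
22.55 [0.67780744 0.2062255  0.16196471] [26.5910728  -4.03599954 57.13850097]
top red 282 200 219 171 189
side red 719 210 240 231 267
```

The finger rode onto the rising tab. I'll lift to relieve it, then see where the cover stays.

Call:
{"method": "step_arm", "body": {
  "rows": [
    [1,[2,0,15],[0,0,0]],
    [1,[5,1,30],[0,0,0]],
    [1,[10,2,45],[0,0,0]],
    [1,[15,3,60],[0,0,0]],
    [1,[20,4,65],[0,0,0]]
  ]
}}

```text
clock: 23.07
tool_pos: [0.6775, 0.2057, 0.2078]
orientation: [179.9, 0.1, -168.0]
force: [0.2, -0.4, 1.7]
opening: 0.0001
gripper_force: 0.0
```

```bash
cat >> h.py <<'E'
def hood(t):
    y=np.radians(12.3);P=[]
    for a,h,w in [(a,h,w) for a in(0,68) for h in(0,39) for w in(-23,23)]+[(a,62,w) for a in(39,61) for w in(-6,6)]:
        X=34-a*np.cos(t)+h*np.sin(t);Z=90+a*np.sin(t)+h*np.cos(t)
        P.append([.6105+(X*np.cos(y)-w*np.sin(y))/1e3,.190+(X*np.sin(y)+w*np.cos(y))/1e3,Z/1e3])
    q=proj("side",P);return q.min(0).round(1),q.max(0).round(1)
E
python3 -c "
from h import *
red()
for t in (0,.1,.5,.8,.9,1,1.1,1.2,1.3,1.75): print(t,*hood(t))"
```

```text
23.0667 [0.67747181 0.20570514 0.20781722] [ 0.15900431 -0.40051211  1.74163445]
top red 422 200 220 166 193
side red 810 213 245 232 266
0 [223.9 238.5] [255.9 267.9]
0.1 [222.2 236.6] [255.6 267.9]
0.5 [215.9 231.4] [251.5 267.9]
0.8 [212.2 229.6] [245.9 267.9]
0.9 [211.2 229.1] [243.5 267.9]
1 [209.8 228.9] [241.  267.9]
1.1 [207.1 229. ] [238.4 267.9]
1.2 [204.7 229.3] [235.6 267.9]
1.3 [202.4 229.9] [232.8 267.9]
1.75 [192.9 233. ] [227.7 270.4]
```

The cover holds at about 0.8 rad. I'll push the tab's upper end with the fingertip at z ≈ 0.168, so the tab cannot rise under it.

Call:
{"method": "step_arm", "body": {
  "rows": [
    [1,[0,0,-12],[0,0,0]],
    [1,[0,0,-24],[0,0,0]],
    [1,[0,0,-34],[0,0,0]],
    [1,[0,0,-39],[0,0,0]],
    [1,[-3,0,-39],[0,0,0]]
  ]
}}

```text
clock: 23.58
tool_pos: [0.6721, 0.2046, 0.1598]
orientation: [-180.0, -0.5, -168.0]
force: [-0.3, -0.4, 0.1]
opening: 0.0008
gripper_force: 0.0
```

Call:
{"method": "step_arm", "body": {
  "rows": [
    [1,[-6,-1,0],[0,0,0]],
    [1,[-12,-2.5,0],[0,0,0]],
    [1,[-18,-4,0],[0,0,0]],
    [1,[-24,-5,0],[0,0,0]],
    [1,[-30,-6.5,0],[0,0,0]]
  ]
}}

```text
clock: 24.0
tool_pos: [0.6427, 0.1987, 0.164]
orientation: [179.9, -0.2, -168.0]
force: [0.4, 0.5, -0.1]
opening: 0.0004
gripper_force: 0.0
```

```bash
python3 -c "
from h import *
red()"
```

```text
24.0 [0.64266925 0.19873207 0.16398932] [ 0.44411554  0.46398073 -0.09642735]
top red 258 203 222 182 198
side red 807 218 251 235 267
```

Call:
{"method": "step_arm", "body": {
  "rows": [
    [1,[-6,-1,1],[0,0,0]],
    [1,[-12,-2.5,2],[0,0,0]],
    [1,[-18,-4,3],[0,0,0]],
    [1,[-20,-4,3],[0,0,0]],
    [1,[-20,-4,3],[0,0,0]]
  ]
}}

```text
clock: 24.52
tool_pos: [0.6228, 0.1948, 0.1667]
orientation: [179.9, -0.3, -168.0]
force: [0.7, -1.1, -0.7]
opening: 0.0004
gripper_force: 0.0
```

Call:
{"method": "step_arm", "body": {
  "rows": [
    [1,[0,0,15],[0,0,0]],
    [1,[0,0,40],[0,0,0]],
    [1,[0,0,70],[0,0,0]],
    [1,[0,0,90],[0,0,0]],
    [1,[0,0,90],[0,0,0]]
  ]
}}

```text
clock: 24.93
tool_pos: [0.6256, 0.1954, 0.2618]
orientation: [179.9, 0.2, -168.0]
force: [0.4, -0.2, 0.6]
opening: 0.0005
gripper_force: 0.0
```

```bash
python3 -c "
from h import *
red()"
```

```text
24.9333 [0.62556482 0.19543564 0.26180689] [ 0.36264557 -0.21996957  0.58752087]
top red 320 204 223 180 202
side red 819 224 255 240 268
```

The cover's red extents match the initial shut state. I'll retreat and do a final numeric check of the scene.

Call:
{"method": "step_arm", "body": {
  "rows": [
    [1,[-25,0,10],[0,0,0]],
    [1,[-55,0,20],[0,0,0]],
    [1,[-85,0,20],[0,0,0]],
    [1,[-115,0,20],[0,0,0]],
    [1,[-140,0,20],[0,0,0]]
  ]
}}

```text
clock: 25.45
tool_pos: [0.4812, 0.1942, 0.2751]
orientation: [180.0, -0.4, -168.0]
force: [0.4, 0.6, 0.1]
opening: 0.0
gripper_force: 0.0
```

Run:
```python
from h import *
red();cols()
for n in M:
    a=cv2.imread(f"pics/{n}0.png");b=ctrl.snapshot(n)[:,:,::-1]
    d=(cv2.GaussianBlur(cv2.absdiff(a,np.ascontiguousarray(b)),(3,3),0).max(2)>45).astype(np.uint8)
    N,_,st,_=cv2.connectedComponentsWithStats(d);print(n,[st[i].tolist() for i in range(1,N) if st[i,4]>12])
```

```text
25.45 [0.48115925 0.19417434 0.27506443] [0.43297945 0.60047989 0.0573328 ]
top red 431 202 223 176 202
side red 825 224 255 239 268
top green 32 341.7 186.2
side yellow 10 274.2 182.4
side [[257, 0, 166, 160, 11935], [391, 0, 124, 165, 10646], [399, 40, 22, 4, 65], [269, 127, 16, 33, 271], [558, 154, 2, 8, 14], [308, 161, 5, 12, 49], [501, 162, 6, 9, 36], [265, 172, 51, 35, 847], [501, 172, 8, 19, 90], [546, 185, 14, 7, 33], [502, 192, 5, 17, 45], [272, 194, 9, 5, 33], [464, 204, 13, 16, 48], [475, 228, 26, 20, 134], [522, 231, 8, 12, 56], [451, 240, 10, 14, 58], [531, 240, 11, 10, 47], [452, 261, 10, 13, 77], [461, 277, 16, 9, 97]]
top [[336, 177, 13, 25, 244], [100, 190, 136, 96, 3197], [175, 202, 10, 16, 80], [425, 214, 135, 206, 9296], [182, 217, 4, 5, 17], [232, 216, 4, 5, 16], [145, 232, 4, 4, 14], [176, 232, 4, 5, 15], [160, 239, 5, 4, 15], [49, 253, 159, 167, 9448], [554, 288, 6, 5, 13], [45, 304, 3, 13, 28], [304, 341, 86, 79, 3968], [330, 347, 8, 9, 13], [244, 353, 69, 44, 947], [242, 380, 39, 31, 225], [372, 393, 73, 27, 1178], [264, 401, 47, 18, 339]]
```

```bash
python3 -c "
from plant import ctrl
print(ctrl.close_job())"
```

```text
the job is handed in; nothing more can be done
None
```

The job is handed in at about 25.5 s: the wheel is seated on green, the toggle was pushed fully to its stop towards the hinge, and the cover is shut over it. While shutting the cover the fingertip rode up on the tab (about 57 N up, 63 N total at the wrist). The beaker was hidden behind the arm in the last top view, so I didn't recheck it; nothing else moved.

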